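# Build the sieve tower for grading candy crumbs

## Task

Build up the sieve tower on the shaker, from the bottom up: first the pan in the shaker's socket, then the fine sieve, then the coarse sieve, and the lid on top. Seat each one fully home and level on the one below, and leave the tub, the tin of sticks and the steel roller where they stand.

Things in the scene. Friction and masses are not known exactly. Their poses are not given: they have to be found in the camera images.
- pan_mid (a point): Collecting pan: loose round steel dish with a solid floor (10 mm above the foot), the shallowest open part, 45 mm high in all, 0.13 kg. 60 mm outside, mouth 54 mm; lowest 8 mm is a skirt (45 mm wide at the foot, tapering to 49) that drops into the mouth below until the 60 mm shoulder rests on that rim. Point: on its axis half-way up, 22.5 mm above the foot; z up.
- fine_mid (a point): Fine sieve: loose round steel frame with a close dark mesh (2.5 mm pitch, 20 mm below the rim), 50 mm high in all, 0.12 kg. 60 mm outside, mouth 54 mm; lowest 8 mm is a skirt (45 mm wide at the foot, tapering to 49) that drops into the mouth below until the 60 mm shoulder rests on that rim. Point: on its axis half-way up, 25 mm above the foot; z up.
- coarse_mid (a point): Coarse sieve: loose round steel frame with a wide see-through grid (13 mm pitch, 20 mm below the rim), tallest, 65 mm high in all, 0.14 kg. 60 mm outside, mouth 54 mm; lowest 8 mm is a skirt (45 mm wide at the foot, tapering to 49) that drops into the mouth below until the 60 mm shoulder rests on that rim. Point: on its axis half-way up, 32.5 mm above the foot; z up.
- lid_knob (a point): Lid: loose, steel disc 60 mm across, 6 mm thick, with a black knob (22 mm diameter, 28 mm high) on its middle; below the disc an 8 mm skirt (45 to 49 mm wide) that drops into the mouth below; 42 mm high in all, 0.12 kg. Point: on the axis, middle of the knob, 28 mm above the foot, 14 mm above the disc; z up.
- shaker_seat (a point): Socket of the shaker: steel ring, 60 mm outside, 54 mm inside, 16 mm deep, standing 16 mm proud of the middle of a fixed grey box (135 by 125 mm, top 38 mm above the bench, knob and red switch on one side). The pan's skirt drops in, its shoulder rests on the ring. Point: centre of the ring's top rim, 54 mm above the bench; z up.
- tub: Bystander: open white plastic tub, 120 by 95 mm, 55 mm high, loose. Origin at the centre of its underside.
- stick_tin: Bystander: dark steel tin, 72 mm in diameter, 55 mm high, full of wooden sticks that stand up to 87 mm above the bench; loose. Origin at the centre of its underside.
- roller: Bystander: plain heavy steel tube open at both ends, standing upright, 56 mm outside and 34 mm inside diameter, 60 mm high, 0.6 kg, loose. It has no skirt and is not part of the tower. Origin at the centre of its underside.
Things that resemble listed ones, but are neither listed nor needed, are in the scene too. What is shaped like the part that bears fine_mid but red or yellow is not meant.

How it is judged:
By the outcome, as a careful person would: the job done as asked, in the order asked, and still so for the second after the job is handed in, with the robot touching nothing.
It also fails if it takes over 112 s, if anything falls off the work surface, if the arm or the gripper's body presses on something with over 40 N, if the wrist force passes 120 N, or if a joint passes its speed limit or range.

## Robot

A 7-joint arm with a two-finger parallel gripper is mounted at the origin on the work surface. World frame = base frame: x ahead of the robot, y to its left, z up, the work surface at z = 0. Lengths are in m, angles in rad, forces in N, time in s.
With the tool pointing down it reaches from about 0.35 to 0.9 m from the base axis. Payload 19.9 kg.
Tool frame: the origin (TCP) lies between the finger pads; the fingertips stand 22 mm ahead of it and the grasp point (between the pads) lies 3 mm ahead of it; x points along the fingers, z is the direction in which the jaws open and shut, and the axes are right-handed (so a half turn about x gives the same grasp; the last joint's range is limited). The gripper opens to 94 mm and grips with 3 to 60 N. Pads are 16 mm wide; open, the fingers measure 119 mm over their backs; the gripper's body (75 mm by 177 mm) begins 78 mm behind the grasp point.
Start: joints at [-1.143, 0.417, -0.01, 1.614, 0.005, 1.111, -0.053], TCP at [0.283, 0.557, 0.227] pointing down, gripper open.
Joint ranges: [-2.81, 2.81], [-0.39, 2.02], [-1.27, 1.25], [0.06, 2.57], [-1.19, 4.33], [0.19, 2], [-2.82, 2.82]. Speed limits (rad/s): [1.89, 1.89, 2.39, 2.39, 3.01, 3.01, 3.01].

## Interface

Orientations are given as a unit quaternion [w, x, y, z].
In Python, from station import manip gives the robot as it stands.
- The arm moves only by the tool send_rows, never from a script. Its argument "steps" is a list of rows, each an object of numbers: "grip": the closure, from 0 (fully open) to 1 (shut); "dx", "dy", "dz": the shift along the tool's x, y, z in m; "wx", "wy", "wz": the turn, a rotation vector about the tool's x, y, z in rad. In form: [{"grip": .., "dx": .., "dy": .., "dz": .., "wx": .., "wy": .., "wz": ..}, ...]. A call has 1 to 8 rows; each row shifts and turns the commanded pose from where the row before left it, along the tool's axes as they then stand; what a row does not reach is not made up. A row lasts 1/10 s, in which the tool goes at most 50 mm and 8.59 degrees, less where a joint would pass 70% of its speed; a pose out of reach is approached as far as the arm can. A call with a gripper value outside its range is refused whole. The fingers move at their own pace and stop on an object; the grip force is fixed at half the most. Time passes only in rows, so rows that do not move let the fingers close. It gives the time, the measured TCP pose, the force and the opening at its end, in the units of the state.
- manip.get_obs(): the state, without advancing time (a new reading comes with each control period).
- manip.camera(name): name is "side" or "top"; returns (picture, depth): 480x640x3 uint8, blue, green, red; 480x640 float32, m along the optical axis (not along the pixel's ray), 0 where there is no reading.
- manip.camera_info(name): a dict with "fx", "fy", "cx", "cy" (pixels), "k1" (the pictures are not rectified: a ray, as slopes to the right and down, at radius r is drawn at 1 + k1 r^2 times it, then the intrinsics apply), "position" and "rotation" of the camera in the world. Camera axes: x right, y down, z forward; pixel columns grow to the right and rows downward; lengths in m; the calibration is good to about 2 mm. A picture is of the moment at which its call begins. camera_info takes no time and is no camera call.
- manip.finish_job(): hands the job in, once; it reports no verdict.
Trained networks look in the newest picture that a camera, given by its name, has taken for a name from the list of things; names that differ only in an ending like _2 or _b are one class to them, and where a whole thing is asked for, a point or a joint stands for the part that bears it (a point fixed in the world has none). Each returns a list of dicts, best first, with "p" (0 to 1); they miss things now and then, are a little off and sometimes report something else, mostly with a low value. They report only what shows in the picture. A call takes as long as a camera call. They do not tell look-alikes from the thing itself.
- manip.search_frame(camera, name): "at" ([x, y, z] in m, in world coordinates, good to about 4 mm: the middle of the surface that is visible of it).
- manip.trace(camera, name): "region" (480x640 bool, what is visible of it).
- manip.landmark_of(camera, name): "at" ([x, y, z] in m, in world coordinates, good to about 4 mm: a listed point, or the origin of a listed thing).
The state is a dict: "time": time; "joints": joint angles; "joint_velocities": joint speeds; "effort": joint torques, N m; "position": TCP position; "eef_rot": TCP orientation; "force": force on the tool from outside, world axes, zero at the start; "ft_torque": the same for the moment, N m; "grip_width": finger opening in m.
Only numpy, scipy, OpenCV 4.12 (cv2) and the standard library are available. Lean on these libraries where they do the work, as an engineer would, in place of code of your own. Each camera call takes 0.05 s, during which the arm holds its last target. There are 200 camera calls.

## Working session

There is one attempt and no reset: what is moved stays moved. The work goes in short steps, Python scripts to look and compute and a tool call to move; the robot and the scene stay as the last step left them, time stands still between calls to the robot, and variables do not carry over. Pictures are saved under pics/ and viewed, about 12 in all and at most 16, crops included, and the job is handed in when it is done.

Besides the shell and the picture viewer there is one more tool, called after "Call:" as a command line: name --argument value ..., lists and objects as JSON in quotes. send_rows: Moves the arm, as the interface text tells. Its arguments: {"type":"object","properties":{"steps":{"type":"array","items":{"type":"object","properties":{"grip":{"type":"number"},"dx":{"type":"number"},"dy":{"type":"number"},"dz":{"type":"number"},"wx":{"type":"number"},"wy":{"type":"number"},"wz":{"type":"number"}}}}},"required":["steps"]}

```bash
mkdir -p pics; ls; python3 - <<'E'
from station import manip
import cv2,numpy as np
o=manip.get_obs(); print(o)
for c in("top","side"):
    p,d=manip.camera(c); cv2.imwrite(f"pics/{c}0.png",p); print(c,manip.camera_info(c))
    for n in("pan_mid","fine_mid","coarse_mid","lid_knob","shaker_seat","tub","stick_tin","roller"):
        print(n,[(np.round(r["at"],3).tolist(),round(r["p"],2)) for r in manip.landmark_of(c,n)][:4])
E
```

```text
pics
{'time': 0.0, 'joints': array([-1.14248225,  0.41798385, -0.01030095,  1.61412738,  0.00469051,
        1.11068583, -0.05298695]), 'joint_velocities': array([ 0.00049187, -0.00098462, -0.00121657, -0.00084949, -0.00023486,
        0.00203479,  0.00094957]), 'effort': array([-4.80221170e-04, -8.51255822e+01,  6.37780521e-01, -4.25985253e+01,
       -4.90481348e-02,  1.87173241e-02,  6.28022349e-05]), 'position': array([0.28281042, 0.55698891, 0.22683878]), 'eef_rot': array([ 0.6023016 , -0.37013852,  0.60298121,  0.3696538 ]), 'force': array([-0.8599512 ,  0.02917765, -0.16749121]), 'ft_torque': array([ 0.00699343,  0.04334317, -0.01796276]), 'grip_width': 0.09400548729641357}
top {'fx': 621.2219402879199, 'fy': 621.2219402879199, 'cx': 315.15696926310005, 'cy': 246.69233221911546, 'k1': -0.1330239062380755, 'position': array([ 0.40844485, -0.00508942,  1.15356681]), 'rotation': array([ 0.0512244 , -0.70138324,  0.70969918, -0.04200815])}
pan_mid [([0.588, -0.058, 0.02], 0.62)]
fine_mid [([0.419, 0.181, 0.026], 0.81), ([0.339, 0.092, 0.021], 0.79), ([0.465, 0.083, 0.025], 0.59)]

[... 361 characters left out ...]
055], 0.48)]
side {'fx': 610.4244139879261, 'fy': 610.4244139879261, 'cx': 332.5991477590336, 'cy': 250.8142763388577, 'k1': -0.20882618075236153, 'position': array([ 0.02818484, -0.616471  ,  0.74758039]), 'rotation': array([-0.38737616,  0.8509988 , -0.32569442,  0.140228  ])}
pan_mid [([0.589, -0.06, 0.024], 0.67)]
fine_mid [([0.466, 0.078, 0.023], 0.77), ([0.342, 0.089, 0.03], 0.72), ([0.423, 0.179, 0.023], 0.71)]
coarse_mid [([0.471, -0.08, 0.027], 0.65), ([0.745, -0.169, 0.002], 0.37)]
lid_knob [([0.574, 0.073, 0.027], 0.88)]
shaker_seat [([0.587, 0.26, 0.059], 0.74)]
tub [([0.571, -0.265, 0.002], 0.65)]
stick_tin [([0.746, -0.168, 0.001], 0.89)]
roller [([0.719, 0.146, -0.001], 0.94)]
```

View pics/top0.png

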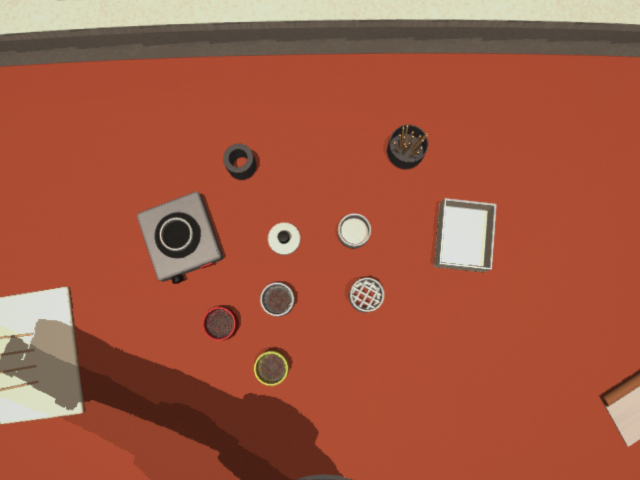

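View pics/side0.png

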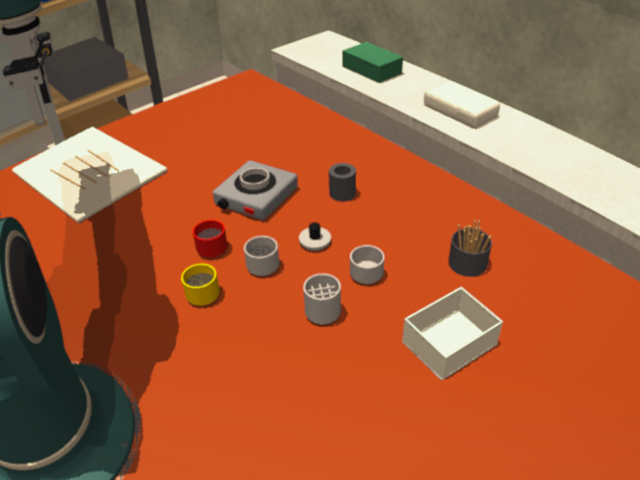

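Fine sieve candidates in the top view are the steel one at (277,299), the red one at (220,323) and the yellow one at (271,368); I choose steel. The open steel rounds are the pan with a pale floor (354,230), the coarse sieve with a grid (367,294), the shaker ring (177,235) and the roller (239,161), which is dark and thick-walled. The lid is at (284,238). Next I'll fit the circles and view one close crop.

```bash
cat > h.py <<'E'
from station import manip
import cv2,numpy as np
from scipy.spatial.transform import Rotation as R
from scipy.optimize import least_squares
rot=lambda q:R.from_quat(np.roll(q,-1)).as_matrix()
def cloud(c):
    p,d=manip.camera(c); i=manip.camera_info(c)
    v,u=np.mgrid[:480,:640]; xd=(u-i["cx"])/i["fx"]; yd=(v-i["cy"])/i["fy"]
    x,y=xd.copy(),yd.copy()
    for _ in range(10):
        s=1+i["k1"]*(x*x+y*y); x,y=xd/s,yd/s
    P=np.stack([x*d,y*d,d],-1)@rot(i["rotation"]).T+i["position"]
    P[d==0]=np.nan
    return p,P
def circ(P,c,zlo,zhi,r=None,reach=.045):
    """fit outer circle of radius r to upward-rim points in z band around c"""
    m=(np.hypot(P[...,0]-c[0],P[...,1]-c[1])<reach)&(P[...,2]>zlo)&(P[...,2]<zhi)
    q=P[m]
    f=lambda a:np.hypot(q[:,0]-a[0],q[:,1]-a[1])-a[2]
    s=least_squares(f,[c[0],c[1],.028],loss="soft_l1",f_scale=.001)
    return np.round(s.x,4),round(float(np.median(q[:,2])),4),len(q),round(float(np.median(abs(f(s.x)))),4)
def go(t,n=None,step=.04):
    """tool-frame shift to world TCP t from measured pose"""
    o=manip.get_obs(); M=rot(o["eef_rot"])
    d=M.T@(np.array(t)-o["position"]); k=int(np.ceil(np.linalg.norm(d)/step))
    dn=R.from_matrix(M).inv().apply([0,0,-1])
    print("tool shift",np.round(d,4),"rows",k,"per",np.round(d/k,4),"down in tool",np.round(dn,4),"F",np.round(o["force"],1),"w",round(o["grip_width"],4),"t",round(o["time"],2))
E
python3 - <<'E'
from h import *
S={"pan":((.588,-.059),.045),"fine":((.465,.081),.05),"coarse":((.470,-.080),.065),"seat":((.587,.261),.054),"lid":((.575,.072),.014)}
for c in("top","side"):
    p,P=cloud(c)
    if c=="top": cv2.imwrite("pics/crop.png",cv2.resize(p[190:400,190:400],(600,600)))
    m=np.hypot(P[...,0]-.45,P[...,1]-0)<.03; print(c,"table",np.nanmedian(P[m][:,2]))
    for n,(xy,z) in S.items():
        print(n,circ(P,xy,z-.005,z+.006))
    m=(np.hypot(P[...,0]-.575,P[...,1]-.072)<.02)&(P[...,2]>.038); print("knob",P[m].mean(0),m.sum())
o=manip.get_obs(); print(rot(o["eef_rot"]))
E
```

```text
top table 0.00057864270516228
pan (array([ 0.5865, -0.0627,  0.0283]), 0.0454, 180, 0.0008)
fine (array([0.4626, 0.0776, 0.0283]), 0.05, 178, 0.0008)
coarse (array([ 0.4679, -0.0812,  0.0281]), 0.0654, 175, 0.0007)
seat (array([0.582 , 0.2609, 0.0281]), 0.0538, 193, 0.0008)
lid (array([0.5775, 0.0668, 0.0227]), 0.0146, 668, 0.0042)
knob [0.57648683 0.06651523 0.04294508] 108
side table -7.108004942624202e-05
pan (array([ 0.5845, -0.0624,  0.0284]), 0.0437, 240, 0.001)
fine (array([0.4605, 0.0781, 0.0285]), 0.0488, 238, 0.0008)
coarse (array([ 0.4661, -0.0812,  0.0284]), 0.0639, 297, 0.0009)
seat (array([0.5799, 0.2604, 0.0283]), 0.0516, 148, 0.0011)
lid (array([0.5758, 0.0682, 0.0237]), 0.0137, 449, 0.0048)
knob [0.57429981 0.06632126 0.04124944] 80
[[ 2.67850914e-05 -8.91663369e-01  4.52699056e-01]
 [-9.94327864e-05  4.52699051e-01  8.91663367e-01]
 [-9.99999995e-01 -6.88964133e-05 -7.65349878e-05]]
```

View pics/crop.png

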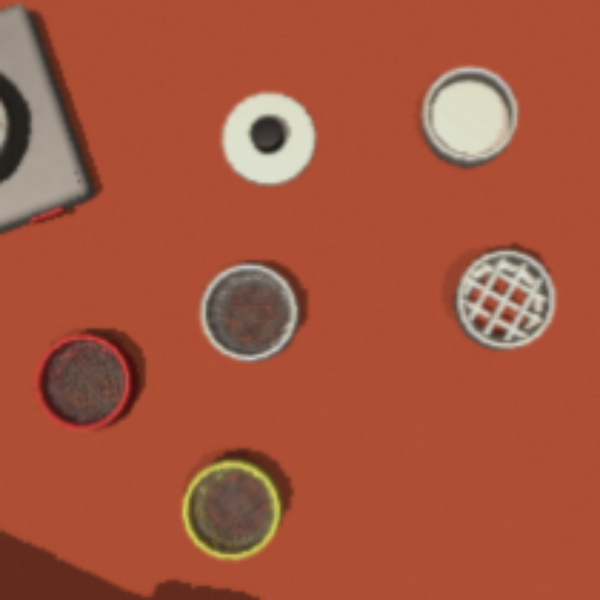

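The crop confirms it: the fine sieve is the steel rim with dark mesh at top px (277,299), the pan has a pale floor, and the coarse sieve has a wide grid. Moving to the pan.

```bash
python3 -c "
from h import *
go((.5855,-.0625,.15))"
```

```text
tool shift [ 0.0775 -0.5503 -0.4156] rows 18 per [ 0.0043 -0.0306 -0.0231] down in tool [1.e+00 1.e-04 1.e-04] F [-0.4  0.6  0.2] w 0.0942 t 1.0
```

Call:
send_rows --steps '[{"grip": 0, "dx": 0.004, "dy": -0.031, "dz": -0.023}, {"grip": 0, "dx": 0.004, "dy": -0.031, "dz": -0.023}, {"grip": 0, "dx": 0.004, "dy": -0.031, "dz": -0.023}, {"grip": 0, "dx": 0.004, "dy": -0.031, "dz": -0.023}, {"grip": 0, "dx": 0.004, "dy": -0.031, "dz": -0.023}, {"grip": 0, "dx": 0.004, "dy": -0.031, "dz": -0.023}, {"grip": 0, "dx": 0.004, "dy": -0.031, "dz": -0.023}, {"grip": 0, "dx": 0.004, "dy": -0.031, "dz": -0.023}]'

```text
schema error: expected keys grip, dx, dy, dz, wx, wy, wz
```

Call:
send_rows --steps '[{"grip": 0, "dx": 0.004, "dy": -0.031, "dz": -0.023}, {"grip": 0, "dx": 0.004, "dy": -0.031, "dz": -0.023}, {"grip": 0, "dx": 0.004, "dy": -0.031, "dz": -0.023}, {"grip": 0, "dx": 0.004, "dy": -0.031, "dz": -0.023}, {"grip": 0, "dx": 0.004, "dy": -0.031, "dz": -0.023}, {"grip": 0, "dx": 0.004, "dy": -0.031, "dz": -0.023}, {"grip": 0, "dx": 0.004, "dy": -0.031, "dz": -0.023}, {"grip": 0, "dx": 0.004, "dy": -0.031, "dz": -0.023}]'

```text
schema error: expected keys grip, dx, dy, dz, wx, wy, wz
```

Call:
send_rows --steps '[{"grip": 0, "dx": 0.004, "dy": -0.03, "dz": -0.023}, {"grip": 0, "dx": 0.004, "dy": -0.024, "dz": -0.023}, {"grip": 0}, {"grip": 0}]'

```text
schema error: expected keys grip, dx, dy, dz, wx, wy, wz
```

```bash
python3 -c "
from h import *
o=manip.get_obs();print(o['position'],rot(o['eef_rot']))
go((.5855,-.0625,.033))"
```

```text
[0.28295423 0.55725691 0.22744611] [[ 2.67850914e-05 -8.91663369e-01  4.52699056e-01]
 [-9.94327864e-05  4.52699051e-01  8.91663367e-01]
 [-9.99999995e-01 -6.88964133e-05 -7.65349878e-05]]
tool shift [ 0.1945 -0.5503 -0.4156] rows 18 per [ 0.0108 -0.0306 -0.0231] down in tool [1.e+00 1.e-04 1.e-04] F [-0.4  0.6  0.2] w 0.0942 t 1.0
```

Call:
send_rows --steps '[{"grip": 0, "dx": 0.005, "dy": -0.037, "dz": -0.028, "wx": 0, "wy": 0, "wz": 0}, {"grip": 0, "dx": 0.005, "dy": -0.037, "dz": -0.028, "wx": 0, "wy": 0, "wz": 0}, {"grip": 0, "dx": 0.005, "dy": -0.037, "dz": -0.028, "wx": 0, "wy": 0, "wz": 0}, {"grip": 0, "dx": 0.005, "dy": -0.037, "dz": -0.028, "wx": 0, "wy": 0, "wz": 0}, {"grip": 0, "dx": 0.005, "dy": -0.037, "dz": -0.028, "wx": 0, "wy": 0, "wz": 0}, {"grip": 0, "dx": 0.005, "dy": -0.037, "dz": -0.028, "wx": 0, "wy": 0, "wz": 0}, {"grip": 0, "dx": 0.005, "dy": -0.037, "dz": -0.028, "wx": 0, "wy": 0, "wz": 0}, {"grip": 0, "dx": 0.005, "dy": -0.037, "dz": -0.028, "wx": 0, "wy": 0, "wz": 0}]'

```text
time: 1.8
position: [0.4461, 0.2218, 0.1876]
eef_rot: [0.603, -0.37, 0.602, 0.37]
force: [1.2, 1.1, 0.3]
grip_width: 0.094
```

Call:
send_rows --steps '[{"grip": 0, "dx": 0.005, "dy": -0.037, "dz": -0.028, "wx": 0, "wy": 0, "wz": 0}, {"grip": 0, "dx": 0.005, "dy": -0.037, "dz": -0.028, "wx": 0, "wy": 0, "wz": 0}, {"grip": 0, "dx": 0.005, "dy": -0.037, "dz": -0.028, "wx": 0, "wy": 0, "wz": 0}, {"grip": 0, "dx": 0.005, "dy": -0.037, "dz": -0.028, "wx": 0, "wy": 0, "wz": 0}, {"grip": 0, "dx": 0.005, "dy": -0.037, "dz": -0.028, "wx": 0, "wy": 0, "wz": 0}, {"grip": 0, "dx": 0.005, "dy": -0.037, "dz": -0.028, "wx": 0, "wy": 0, "wz": 0}, {"grip": 0, "dx": 0.005, "dy": -0.032, "dz": -0.024, "wx": 0, "wy": 0, "wz": 0}, {"grip": 0, "dx": 0, "dy": 0, "dz": 0, "wx": 0, "wy": 0, "wz": 0}]'

```text
time: 2.6
position: [0.5858, -0.0684, 0.1519]
eef_rot: [0.603, -0.369, 0.604, 0.367]
force: [0.1, 1.2, 0.1]
grip_width: 0.0942
```

```bash
python3 -c "
from h import *
o=manip.get_obs();print(o['position'],rot(o['eef_rot']))
go((.5855,-.0625,.033))"
```

```text
[ 0.5858483  -0.06839045  0.15186389] [[-1.12688249e-04 -8.88835173e-01  4.58227043e-01]
 [-2.42871867e-03  4.58225937e-01  8.88832432e-01]
 [-9.99997044e-01 -1.01274360e-03 -2.21036725e-03]]
tool shift [0.1188 0.0031 0.0053] rows 3 per [0.0396 0.001  0.0018] down in tool [1.     0.001  0.0022] F [0.1 1.2 0.1] w 0.0942 t 2.6
```

Call:
send_rows --steps '[{"grip": 0, "dx": 0, "dy": 0, "dz": 0, "wx": 0, "wy": 0, "wz": 0}, {"grip": 0, "dx": 0, "dy": 0, "dz": 0, "wx": 0, "wy": 0, "wz": 0}]'

```text
time: 2.8
position: [0.5848, -0.0615, 0.1525]
eef_rot: [0.602, -0.37, 0.602, 0.37]
force: [0.2, -0.1, 0.8]
grip_width: 0.0944
```

```bash
python3 -c "
from h import *
o=manip.get_obs();print(o['position'],rot(o['eef_rot']),o['eef_rot'])
go((.5855,-.0625,.033))"
```

```text
[ 0.58483517 -0.06151653  0.15250376] [[-1.40168820e-04 -8.92224066e-01  4.51592953e-01]
 [ 4.21267011e-04  4.51592865e-01  8.92224023e-01]
 [-9.99999901e-01  3.15303202e-04  3.12565327e-04]] [ 0.60244611 -0.37011971  0.60237457  0.37042539]
tool shift [ 0.1195 -0.0011 -0.0006] rows 3 per [ 0.0398 -0.0004 -0.0002] down in tool [ 1.e+00 -3.e-04 -3.e-04] F [ 0.2 -0.1  0.8] w 0.0944 t 2.8
```

Call:
send_rows --steps '[{"grip": 0, "dx": 0.035, "dy": -0.001, "dz": 0, "wx": 0, "wy": 0, "wz": 0}, {"grip": 0, "dx": 0.035, "dy": 0, "dz": 0, "wx": 0, "wy": 0, "wz": 0}, {"grip": 0, "dx": 0.03, "dy": 0, "dz": 0, "wx": 0, "wy": 0, "wz": 0}, {"grip": 0, "dx": 0.015, "dy": 0, "dz": 0, "wx": 0, "wy": 0, "wz": 0}, {"grip": 0, "dx": 0.004, "dy": 0, "dz": 0, "wx": 0, "wy": 0, "wz": 0}, {"grip": 0, "dx": 0, "dy": 0, "dz": 0, "wx": 0, "wy": 0, "wz": 0}, {"grip": 0, "dx": 0, "dy": 0, "dz": 0, "wx": 0, "wy": 0, "wz": 0}]'

```text
time: 3.5
position: [0.5867, -0.063, 0.0349]
eef_rot: [0.603, -0.37, 0.602, 0.37]
force: [0.3, 0.3, -0.6]
grip_width: 0.0942
```

Call:
send_rows --steps '[{"grip": 1, "dx": 0, "dy": 0, "dz": 0, "wx": 0, "wy": 0, "wz": 0}, {"grip": 1, "dx": 0, "dy": 0, "dz": 0, "wx": 0, "wy": 0, "wz": 0}, {"grip": 1, "dx": 0, "dy": 0, "dz": 0, "wx": 0, "wy": 0, "wz": 0}, {"grip": 1, "dx": 0, "dy": 0, "dz": 0, "wx": 0, "wy": 0, "wz": 0}, {"grip": 1, "dx": 0, "dy": 0, "dz": 0, "wx": 0, "wy": 0, "wz": 0}, {"grip": 1, "dx": 0, "dy": 0, "dz": 0, "wx": 0, "wy": 0, "wz": 0}, {"grip": 1, "dx": 0, "dy": 0, "dz": 0, "wx": 0, "wy": 0, "wz": 0}]'

```text
time: 4.2
position: [0.5861, -0.063, 0.0337]
eef_rot: [0.603, -0.37, 0.603, 0.37]
force: [0.3, 1.7, 4.5]
grip_width: 0.0595
```

Call:
send_rows --steps '[{"grip": 1, "dx": -0.02, "dy": 0, "dz": 0, "wx": 0, "wy": 0, "wz": 0}, {"grip": 1, "dx": -0.04, "dy": 0, "dz": 0, "wx": 0, "wy": 0, "wz": 0}, {"grip": 1, "dx": -0.04, "dy": 0, "dz": 0, "wx": 0, "wy": 0, "wz": 0}, {"grip": 1, "dx": -0.02, "dy": 0, "dz": 0, "wx": 0, "wy": 0, "wz": 0}]'

```text
time: 4.6
position: [0.5866, -0.0635, 0.1564]
eef_rot: [0.603, -0.37, 0.602, 0.369]
force: [0.2, 0.4, -1.6]
grip_width: 0.0591
```

Call:
send_rows --steps '[{"grip": 1, "dx": 0, "dy": 0.01, "dz": 0.02, "wx": 0, "wy": 0, "wz": 0}, {"grip": 1, "dx": 0, "dy": 0.022, "dz": 0.042, "wx": 0, "wy": 0, "wz": 0}, {"grip": 1, "dx": 0, "dy": 0.022, "dz": 0.042, "wx": 0, "wy": 0, "wz": 0}, {"grip": 1, "dx": 0, "dy": 0.022, "dz": 0.042, "wx": 0, "wy": 0, "wz": 0}, {"grip": 1, "dx": 0, "dy": 0.022, "dz": 0.042, "wx": 0, "wy": 0, "wz": 0}, {"grip": 1, "dx": 0, "dy": 0.022, "dz": 0.042, "wx": 0, "wy": 0, "wz": 0}, {"grip": 1, "dx": 0, "dy": 0.02, "dz": 0.038, "wx": 0, "wy": 0, "wz": 0}, {"grip": 1, "dx": 0, "dy": 0.01, "dz": 0.018, "wx": 0, "wy": 0, "wz": 0}]'

```text
time: 5.4
position: [0.5804, 0.2643, 0.1529]
eef_rot: [0.602, -0.371, 0.602, 0.372]
force: [-0.3, 0.0, -1.0]
grip_width: 0.0596
```

Call:
send_rows --steps '[{"grip": 1, "dx": 0, "dy": 0, "dz": 0, "wx": 0, "wy": 0, "wz": 0}, {"grip": 1, "dx": 0, "dy": 0, "dz": 0, "wx": 0, "wy": 0, "wz": 0}, {"grip": 1, "dx": 0, "dy": 0, "dz": 0, "wx": 0, "wy": 0, "wz": 0}, {"grip": 1, "dx": 0, "dy": 0, "dz": 0, "wx": 0, "wy": 0, "wz": 0}]'

```text
time: 5.8
position: [0.5819, 0.2585, 0.1535]
eef_rot: [0.603, -0.37, 0.603, 0.369]
force: [0.1, 0.2, -1.3]
grip_width: 0.0595
```

```bash
python3 - <<'E'
from h import *
go((.5815,.2602,.0337+.046))
for c in("side","top"):
    p,P=cloud(c); cv2.imwrite(f"pics/{c}1.png",p)
    print(circ(P,(.581,.261),.153,.172,reach=.04))
i=manip.camera_info("side")
p=cv2.imread("pics/side1.png"); cv2.imwrite("pics/c1.png",cv2.resize(p[60:240,150:390],(800,600)))
E
```

```text
tool shift [0.0738 0.0012 0.0013] rows 2 per [0.0369 0.0006 0.0007] down in tool [1.e+00 3.e-04 4.e-04] F [ 0.1  0.2 -1.3] w 0.0595 t 5.8
(array([0.5793, 0.2568, 0.0287]), 0.1597, 243, 0.001)
(array([1.277 , 0.0065, 0.7679]), 0.166, 4, 0.0002)
```

View pics/c1.png

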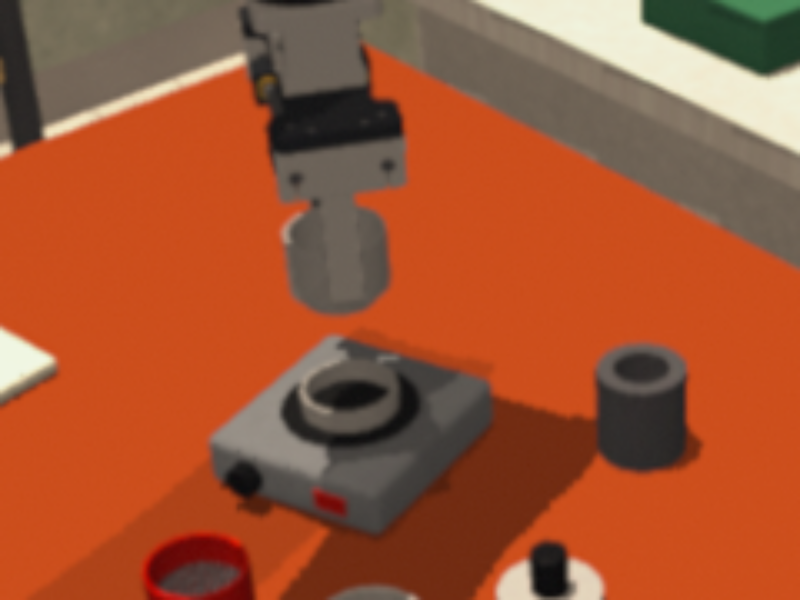

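The pan is held level above the ring (crop px ~(340,260) over (350,395)). Lowering with a small y correction.

Call:
send_rows --steps '[{"grip": 1, "dx": 0.02, "dy": 0.001, "dz": 0.002, "wx": 0, "wy": 0, "wz": 0}, {"grip": 1, "dx": 0.025, "dy": 0, "dz": 0, "wx": 0, "wy": 0, "wz": 0}, {"grip": 1, "dx": 0.015, "dy": 0, "dz": 0, "wx": 0, "wy": 0, "wz": 0}, {"grip": 1, "dx": 0.004, "dy": 0, "dz": 0, "wx": 0, "wy": 0, "wz": 0}, {"grip": 1, "dx": 0, "dy": 0, "dz": 0, "wx": 0, "wy": 0, "wz": 0}, {"grip": 1, "dx": 0, "dy": 0, "dz": 0, "wx": 0, "wy": 0, "wz": 0}]'

```text
time: 6.5
position: [0.5822, 0.2621, 0.0904]
eef_rot: [0.603, -0.37, 0.602, 0.37]
force: [0.2, 0.4, -1.2]
grip_width: 0.0599
```

Call:
send_rows --steps '[{"grip": 1, "dx": 0.003, "dy": 0, "dz": 0, "wx": 0, "wy": 0, "wz": 0}, {"grip": 1, "dx": 0.003, "dy": 0, "dz": 0, "wx": 0, "wy": 0, "wz": 0}, {"grip": 1, "dx": 0.002, "dy": 0, "dz": 0, "wx": 0, "wy": 0, "wz": 0}, {"grip": 1, "dx": 0, "dy": 0, "dz": 0, "wx": 0, "wy": 0, "wz": 0}, {"grip": 1, "dx": 0, "dy": 0, "dz": 0, "wx": 0, "wy": 0, "wz": 0}]'

```text
time: 7.0
position: [0.5816, 0.2621, 0.0815]
eef_rot: [0.603, -0.37, 0.603, 0.37]
force: [-1.1, 0.6, -1.3]
grip_width: 0.0597
```

Call:
send_rows --steps '[{"grip": 1, "dx": 0.001, "dy": 0, "dz": 0, "wx": 0, "wy": 0, "wz": 0}, {"grip": 1, "dx": 0.001, "dy": 0, "dz": 0, "wx": 0, "wy": 0, "wz": 0}, {"grip": 1, "dx": 0, "dy": 0, "dz": 0, "wx": 0, "wy": 0, "wz": 0}, {"grip": 1, "dx": 0, "dy": 0, "dz": 0, "wx": 0, "wy": 0, "wz": 0}]'

```text
time: 7.4
position: [0.5817, 0.2621, 0.0796]
eef_rot: [0.603, -0.37, 0.603, 0.37]
force: [-1.6, -0.7, 3.6]
grip_width: 0.0597
```

Call:
send_rows --steps '[{"grip": 1, "dx": 0.001, "dy": 0, "dz": 0, "wx": 0, "wy": 0, "wz": 0}, {"grip": 1, "dx": 0, "dy": 0, "dz": 0, "wx": 0, "wy": 0, "wz": 0}]'

```text
time: 7.6
position: [0.5817, 0.2621, 0.0796]
eef_rot: [0.603, -0.37, 0.603, 0.37]
force: [-7.0, -3.9, 17.7]
grip_width: 0.0597
```

Call:
send_rows --steps '[{"grip": 1, "dx": -0.001, "dy": 0, "dz": 0, "wx": 0, "wy": 0, "wz": 0}, {"grip": 0, "dx": 0, "dy": 0, "dz": 0, "wx": 0, "wy": 0, "wz": 0}, {"grip": 0, "dx": 0, "dy": 0, "dz": 0, "wx": 0, "wy": 0, "wz": 0}, {"grip": 0, "dx": 0, "dy": 0, "dz": 0, "wx": 0, "wy": 0, "wz": 0}, {"grip": 0, "dx": 0, "dy": 0, "dz": 0, "wx": 0, "wy": 0, "wz": 0}, {"grip": 0, "dx": -0.01, "dy": 0, "dz": 0, "wx": 0, "wy": 0, "wz": 0}, {"grip": 0, "dx": -0.04, "dy": 0, "dz": 0, "wx": 0, "wy": 0, "wz": 0}, {"grip": 0, "dx": -0.04, "dy": 0, "dz": 0, "wx": 0, "wy": 0, "wz": 0}]'

```text
time: 8.4
position: [0.5813, 0.2617, 0.1707]
eef_rot: [0.602, -0.37, 0.603, 0.37]
force: [0.6, 0.9, -0.1]
grip_width: 0.0937
```

```bash
python3 - <<'E'
from h import *
for c in("side","top"):
    p,P=cloud(c)
    print(c,"pan rim",circ(P,(.581,.261),.085,.097,reach=.04),"fine",circ(P,(.4615,.078),.045,.056))
go((.4618,.0774,.16))
E
```

```text
side pan rim (array([0.5799, 0.2601, 0.0287]), 0.0887, 184, 0.0009) fine (array([0.4605, 0.0783, 0.0284]), 0.0485, 232, 0.0009)
top pan rim (array([0.581, 0.261, 0.028]), 0.0925, 1, 0.0) fine (array([0.4627, 0.0776, 0.0283]), 0.0501, 183, 0.0008)
tool shift [ 0.014   0.025  -0.2209] rows 6 per [ 0.0023  0.0042 -0.0368] down in tool [ 1.      0.0047 -0.0065] F [-0.1 -1.  -1.4] w 0.0938 t 8.5
```

Call:
send_rows --steps '[{"grip": 0, "dx": 0, "dy": 0.002, "dz": -0.02, "wx": 0, "wy": 0, "wz": 0}, {"grip": 0, "dx": 0, "dy": 0.004, "dz": -0.04, "wx": 0, "wy": 0, "wz": 0}, {"grip": 0, "dx": 0.01, "dy": 0.004, "dz": -0.04, "wx": 0, "wy": 0, "wz": 0}, {"grip": 0, "dx": 0.01, "dy": 0.005, "dz": -0.04, "wx": 0, "wy": 0, "wz": 0}, {"grip": 0, "dx": 0.01, "dy": 0.005, "dz": -0.04, "wx": 0, "wy": 0, "wz": 0}, {"grip": 0, "dx": 0, "dy": 0.003, "dz": -0.038, "wx": 0, "wy": 0, "wz": 0}, {"grip": 0, "dx": 0, "dy": 0, "dz": 0, "wx": 0, "wy": 0, "wz": 0}, {"grip": 0, "dx": 0, "dy": 0, "dz": 0, "wx": 0, "wy": 0, "wz": 0}]'

```text
time: 9.3
position: [0.4627, 0.0778, 0.1401]
eef_rot: [0.603, -0.37, 0.602, 0.37]
force: [0.4, 1.5, -0.3]
grip_width: 0.094
```

Call:
send_rows --steps '[{"grip": 0, "dx": 0, "dy": 0, "dz": 0, "wx": 0, "wy": 0, "wz": 0}]'

```text
time: 9.4
position: [0.463, 0.0788, 0.1398]
eef_rot: [0.603, -0.37, 0.602, 0.37]
force: [-0.2, -0.5, 0.8]
grip_width: 0.0943
```

```bash
python3 - <<'E'
from h import *
go((.4622,.078,.036))
E
```

```text
tool shift [ 0.1038  0.0004 -0.0012] rows 3 per [ 0.0346  0.0001 -0.0004] down in tool [ 1.e+00  6.e-04 -6.e-04] F [-0.2 -0.5  0.8] w 0.0943 t 9.4
```

Call:
send_rows --steps '[{"grip": 0, "dx": 0.035, "dy": 0, "dz": -0.001, "wx": 0, "wy": 0, "wz": 0}, {"grip": 0, "dx": 0.035, "dy": 0, "dz": 0, "wx": 0, "wy": 0, "wz": 0}, {"grip": 0, "dx": 0.024, "dy": 0, "dz": 0, "wx": 0, "wy": 0, "wz": 0}, {"grip": 0, "dx": 0.01, "dy": 0, "dz": 0, "wx": 0, "wy": 0, "wz": 0}, {"grip": 0, "dx": 0, "dy": 0, "dz": 0, "wx": 0, "wy": 0, "wz": 0}, {"grip": 0, "dx": 0, "dy": 0, "dz": 0, "wx": 0, "wy": 0, "wz": 0}]'

```text
time: 10.0
position: [0.4626, 0.0776, 0.0362]
eef_rot: [0.603, -0.37, 0.602, 0.37]
force: [-0.8, 1.0, 0.6]
grip_width: 0.094
```

Call:
send_rows --steps '[{"grip": 1, "dx": 0, "dy": 0, "dz": 0, "wx": 0, "wy": 0, "wz": 0}, {"grip": 1, "dx": 0, "dy": 0, "dz": 0, "wx": 0, "wy": 0, "wz": 0}, {"grip": 1, "dx": 0, "dy": 0, "dz": 0, "wx": 0, "wy": 0, "wz": 0}, {"grip": 1, "dx": 0, "dy": 0, "dz": 0, "wx": 0, "wy": 0, "wz": 0}, {"grip": 1, "dx": 0, "dy": 0, "dz": 0, "wx": 0, "wy": 0, "wz": 0}, {"grip": 1, "dx": 0, "dy": 0, "dz": 0, "wx": 0, "wy": 0, "wz": 0}, {"grip": 1, "dx": 0, "dy": 0, "dz": 0, "wx": 0, "wy": 0, "wz": 0}]'

```text
time: 10.7
position: [0.4622, 0.0773, 0.0356]
eef_rot: [0.603, -0.37, 0.603, 0.37]
force: [0.5, 1.2, 6.1]
grip_width: 0.0589
```

Call:
send_rows --steps '[{"grip": 1, "dx": -0.02, "dy": 0, "dz": 0, "wx": 0, "wy": 0, "wz": 0}, {"grip": 1, "dx": -0.04, "dy": 0, "dz": 0, "wx": 0, "wy": 0, "wz": 0}, {"grip": 1, "dx": -0.04, "dy": 0, "dz": 0, "wx": 0, "wy": 0, "wz": 0}, {"grip": 1, "dx": -0.025, "dy": 0, "dz": 0, "wx": 0, "wy": 0, "wz": 0}]'

```text
time: 11.1
position: [0.4623, 0.0771, 0.1628]
eef_rot: [0.603, -0.37, 0.602, 0.37]
force: [-1.1, -0.9, -1.7]
grip_width: 0.0586
```

Call:
send_rows --steps '[{"grip": 1, "dx": 0, "dy": -0.002, "dz": 0.02, "wx": 0, "wy": 0, "wz": 0}, {"grip": 1, "dx": 0, "dy": -0.004, "dz": 0.04, "wx": 0, "wy": 0, "wz": 0}, {"grip": 1, "dx": 0, "dy": -0.004, "dz": 0.04, "wx": 0, "wy": 0, "wz": 0}, {"grip": 1, "dx": 0, "dy": -0.004, "dz": 0.04, "wx": 0, "wy": 0, "wz": 0}, {"grip": 1, "dx": 0, "dy": -0.004, "dz": 0.04, "wx": 0, "wy": 0, "wz": 0}, {"grip": 1, "dx": 0, "dy": -0.004, "dz": 0.03, "wx": 0, "wy": 0, "wz": 0}, {"grip": 1, "dx": 0, "dy": -0.001, "dz": 0.009, "wx": 0, "wy": 0, "wz": 0}]'

```text
time: 11.8
position: [0.5821, 0.2648, 0.1595]
eef_rot: [0.602, -0.371, 0.602, 0.371]
force: [-0.5, -0.1, -1.4]
grip_width: 0.059
```

Call:
send_rows --steps '[{"grip": 1, "dx": 0, "dy": 0, "dz": 0, "wx": 0, "wy": 0, "wz": 0}, {"grip": 1, "dx": 0, "dy": 0, "dz": 0, "wx": 0, "wy": 0, "wz": 0}, {"grip": 1, "dx": 0, "dy": 0, "dz": 0, "wx": 0, "wy": 0, "wz": 0}]'

```text
time: 12.1
position: [0.5813, 0.2607, 0.1606]
eef_rot: [0.603, -0.37, 0.603, 0.369]
force: [-0.6, -0.2, -0.8]
grip_width: 0.0587
```

```bash
python3 - <<'E'
from h import *
go((.5817,.2621,.1186))
p,P=cloud("side"); cv2.imwrite("pics/c2.png",cv2.resize(p[60:240,150:390],(800,600)))
print(circ(P,(.581,.261),.159,.177,reach=.04),circ(P,(.581,.261),.085,.095,reach=.04))
E
```

```text
tool shift [0.042  0.0003 0.0014] rows 2 per [0.021  0.0001 0.0007] down in tool [1.e+00 0.e+00 5.e-04] F [-0.6 -0.2 -0.8] w 0.0587 t 12.1
(array([0.579 , 0.2584, 0.0285]), 0.1679, 298, 0.0011) (array([0.5798, 0.2603, 0.0286]), 0.0886, 190, 0.0012)
```

View pics/c2.png

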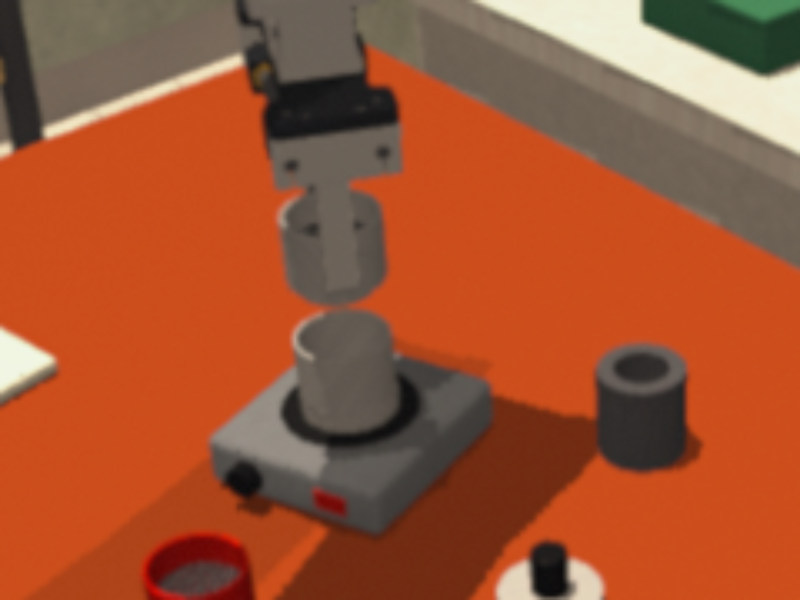

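The pan sits flush in the ring (345,370) with the fine sieve above it (335,245). The fit and the TCP both ask for about +1.5 mm along the jaw axis.

Call:
send_rows --steps '[{"grip": 1, "dx": 0.02, "dy": 0, "dz": 0.0015, "wx": 0, "wy": 0, "wz": 0}, {"grip": 1, "dx": 0.01, "dy": 0, "dz": 0, "wx": 0, "wy": 0, "wz": 0}, {"grip": 1, "dx": 0.003, "dy": 0, "dz": 0, "wx": 0, "wy": 0, "wz": 0}, {"grip": 1, "dx": 0.003, "dy": 0, "dz": 0, "wx": 0, "wy": 0, "wz": 0}, {"grip": 1, "dx": 0.002, "dy": 0, "dz": 0, "wx": 0, "wy": 0, "wz": 0}, {"grip": 1, "dx": 0, "dy": 0, "dz": 0, "wx": 0, "wy": 0, "wz": 0}, {"grip": 1, "dx": 0, "dy": 0, "dz": 0, "wx": 0, "wy": 0, "wz": 0}]'

```text
time: 12.85
position: [0.5825, 0.2634, 0.1228]
eef_rot: [0.603, -0.37, 0.603, 0.37]
force: [-0.6, -0.8, -1.3]
grip_width: 0.0586
```

Call:
send_rows --steps '[{"grip": 1, "dx": 0.001, "dy": 0, "dz": 0, "wx": 0, "wy": 0, "wz": 0}, {"grip": 1, "dx": 0.001, "dy": 0, "dz": 0, "wx": 0, "wy": 0, "wz": 0}, {"grip": 1, "dx": 0.001, "dy": 0, "dz": 0, "wx": 0, "wy": 0, "wz": 0}, {"grip": 1, "dx": 0, "dy": 0, "dz": 0, "wx": 0, "wy": 0, "wz": 0}, {"grip": 1, "dx": 0, "dy": 0, "dz": 0, "wx": 0, "wy": 0, "wz": 0}]'

```text
time: 13.35
position: [0.5823, 0.2634, 0.1194]
eef_rot: [0.603, -0.37, 0.603, 0.37]
force: [0.5, -0.5, -1.0]
grip_width: 0.0587
```

Call:
send_rows --steps '[{"grip": 1, "dx": 0.001, "dy": 0, "dz": 0, "wx": 0, "wy": 0, "wz": 0}, {"grip": 1, "dx": 0.001, "dy": 0, "dz": 0, "wx": 0, "wy": 0, "wz": 0}, {"grip": 1, "dx": 0, "dy": 0, "dz": 0, "wx": 0, "wy": 0, "wz": 0}, {"grip": 1, "dx": 0, "dy": 0, "dz": 0, "wx": 0, "wy": 0, "wz": 0}]'

```text
time: 13.75
position: [0.5826, 0.2634, 0.1187]
eef_rot: [0.603, -0.37, 0.602, 0.37]
force: [-5.9, -2.4, 16.1]
grip_width: 0.0588
```

Call:
send_rows --steps '[{"grip": 1, "dx": -0.001, "dy": 0, "dz": 0, "wx": 0, "wy": 0, "wz": 0}, {"grip": 0, "dx": 0, "dy": 0, "dz": 0, "wx": 0, "wy": 0, "wz": 0}, {"grip": 0, "dx": 0, "dy": 0, "dz": 0, "wx": 0, "wy": 0, "wz": 0}, {"grip": 0, "dx": 0, "dy": 0, "dz": 0, "wx": 0, "wy": 0, "wz": 0}, {"grip": 0, "dx": 0, "dy": 0, "dz": 0, "wx": 0, "wy": 0, "wz": 0}, {"grip": 0, "dx": -0.01, "dy": 0, "dz": 0, "wx": 0, "wy": 0, "wz": 0}, {"grip": 0, "dx": -0.04, "dy": 0, "dz": 0, "wx": 0, "wy": 0, "wz": 0}, {"grip": 0, "dx": -0.03, "dy": 0, "dz": 0, "wx": 0, "wy": 0, "wz": 0}]'

```text
time: 14.55
position: [0.5825, 0.2633, 0.2008]
eef_rot: [0.603, -0.37, 0.602, 0.37]
force: [1.1, 0.2, -0.2]
grip_width: 0.0939
```

Call:
send_rows --steps '[{"grip": 0, "dx": 0, "dy": 0, "dz": 0, "wx": 0, "wy": 0, "wz": 0}, {"grip": 0, "dx": 0, "dy": 0, "dz": 0, "wx": 0, "wy": 0, "wz": 0}]'

```text
time: 14.75
position: [0.5825, 0.2635, 0.1993]
eef_rot: [0.603, -0.37, 0.602, 0.37]
force: [0.1, 0.3, -0.5]
grip_width: 0.0941
```

```bash
python3 - <<'E'
from h import *
p,P=cloud("side")
print("fine rim",circ(P,(.581,.261),.125,.137,reach=.04),"coarse",circ(P,(.466,-.0812),.059,.07))
go((.4677,-.0812,.20))
E
```

```text
fine rim (array([0.5805, 0.2614, 0.0281]), 0.1297, 245, 0.0013) coarse (array([ 0.466 , -0.0813,  0.0283]), 0.0635, 322, 0.0009)
tool shift [-0.0016 -0.054  -0.359 ] rows 10 per [-0.0002 -0.0054 -0.0359] down in tool [ 1.e+00 -2.e-04  2.e-04] F [ 0.2  0.7 -0.1] w 0.0941 t 14.8
```

Call:
send_rows --steps '[{"grip": 0, "dx": 0, "dy": -0.003, "dz": -0.02, "wx": 0, "wy": 0, "wz": 0}, {"grip": 0, "dx": 0, "dy": -0.006, "dz": -0.042, "wx": 0, "wy": 0, "wz": 0}, {"grip": 0, "dx": 0, "dy": -0.006, "dz": -0.042, "wx": 0, "wy": 0, "wz": 0}, {"grip": 0, "dx": 0, "dy": -0.006, "dz": -0.042, "wx": 0, "wy": 0, "wz": 0}, {"grip": 0, "dx": 0.01, "dy": -0.006, "dz": -0.042, "wx": 0, "wy": 0, "wz": 0}, {"grip": 0, "dx": 0.01, "dy": -0.006, "dz": -0.042, "wx": 0, "wy": 0, "wz": 0}, {"grip": 0, "dx": 0.01, "dy": -0.007, "dz": -0.042, "wx": 0, "wy": 0, "wz": 0}, {"grip": 0, "dx": 0.01, "dy": -0.007, "dz": -0.042, "wx": 0, "wy": 0, "wz": 0}]'

```text
time: 15.6
position: [0.4807, -0.0393, 0.1574]
eef_rot: [0.602, -0.37, 0.603, 0.37]
force: [1.5, -0.9, 0.0]
grip_width: 0.0942
```

Call:
send_rows --steps '[{"grip": 0, "dx": 0.01, "dy": -0.005, "dz": -0.03, "wx": 0, "wy": 0, "wz": 0}, {"grip": 0, "dx": 0.01, "dy": -0.002, "dz": -0.015, "wx": 0, "wy": 0, "wz": 0}, {"grip": 0, "dx": 0, "dy": 0, "dz": 0, "wx": 0, "wy": 0, "wz": 0}, {"grip": 0, "dx": 0, "dy": 0, "dz": 0, "wx": 0, "wy": 0, "wz": 0}, {"grip": 0, "dx": 0, "dy": 0, "dz": 0, "wx": 0, "wy": 0, "wz": 0}]'

```text
time: 16.1
position: [0.4683, -0.0802, 0.1386]
eef_rot: [0.602, -0.37, 0.602, 0.37]
force: [-0.2, 0.1, -0.5]
grip_width: 0.0943
```

```bash
python3 - <<'E'
from h import *
go((.4677,-.0817,.045))
E
```

```text
tool shift [ 0.0936 -0.0002 -0.0016] rows 3 per [ 0.0312 -0.0001 -0.0005] down in tool [ 1.e+00 -1.e-04 -0.e+00] F [-0.2  0.1 -0.5] w 0.0943 t 16.1
```

Call:
send_rows --steps '[{"grip": 0, "dx": 0.035, "dy": 0, "dz": -0.0015, "wx": 0, "wy": 0, "wz": 0}, {"grip": 0, "dx": 0.035, "dy": 0, "dz": 0, "wx": 0, "wy": 0, "wz": 0}, {"grip": 0, "dx": 0.018, "dy": 0, "dz": 0, "wx": 0, "wy": 0, "wz": 0}, {"grip": 0, "dx": 0.006, "dy": 0, "dz": 0, "wx": 0, "wy": 0, "wz": 0}, {"grip": 0, "dx": 0, "dy": 0, "dz": 0, "wx": 0, "wy": 0, "wz": 0}, {"grip": 0, "dx": 0, "dy": 0, "dz": 0, "wx": 0, "wy": 0, "wz": 0}]'

```text
time: 16.7
position: [0.468, -0.0823, 0.0454]
eef_rot: [0.603, -0.37, 0.602, 0.37]
force: [0.3, -0.9, -0.0]
grip_width: 0.0939
```

Call:
send_rows --steps '[{"grip": 1, "dx": 0, "dy": 0, "dz": 0, "wx": 0, "wy": 0, "wz": 0}, {"grip": 1, "dx": 0, "dy": 0, "dz": 0, "wx": 0, "wy": 0, "wz": 0}, {"grip": 1, "dx": 0, "dy": 0, "dz": 0, "wx": 0, "wy": 0, "wz": 0}, {"grip": 1, "dx": 0, "dy": 0, "dz": 0, "wx": 0, "wy": 0, "wz": 0}, {"grip": 1, "dx": 0, "dy": 0, "dz": 0, "wx": 0, "wy": 0, "wz": 0}, {"grip": 1, "dx": 0, "dy": 0, "dz": 0, "wx": 0, "wy": 0, "wz": 0}, {"grip": 1, "dx": 0, "dy": 0, "dz": 0, "wx": 0, "wy": 0, "wz": 0}]'

```text
time: 17.4
position: [0.4674, -0.0825, 0.0446]
eef_rot: [0.603, -0.37, 0.603, 0.37]
force: [0.3, 1.6, 4.6]
grip_width: 0.0588
```

Call:
send_rows --steps '[{"grip": 1, "dx": -0.02, "dy": 0, "dz": 0, "wx": 0, "wy": 0, "wz": 0}, {"grip": 1, "dx": -0.04, "dy": 0, "dz": 0, "wx": 0, "wy": 0, "wz": 0}, {"grip": 1, "dx": -0.04, "dy": 0, "dz": 0, "wx": 0, "wy": 0, "wz": 0}, {"grip": 1, "dx": -0.04, "dy": 0.003, "dz": 0.02, "wx": 0, "wy": 0, "wz": 0}, {"grip": 1, "dx": -0.02, "dy": 0.006, "dz": 0.04, "wx": 0, "wy": 0, "wz": 0}, {"grip": 1, "dx": 0, "dy": 0.006, "dz": 0.04, "wx": 0, "wy": 0, "wz": 0}, {"grip": 1, "dx": 0, "dy": 0.006, "dz": 0.04, "wx": 0, "wy": 0, "wz": 0}, {"grip": 1, "dx": 0, "dy": 0.006, "dz": 0.04, "wx": 0, "wy": 0, "wz": 0}]'

```text
time: 18.2
position: [0.5248, 0.0918, 0.2045]
eef_rot: [0.603, -0.37, 0.603, 0.37]
force: [0.6, -0.7, -0.9]
grip_width: 0.0582
```

Call:
send_rows --steps '[{"grip": 1, "dx": 0, "dy": 0.006, "dz": 0.04, "wx": 0, "wy": 0, "wz": 0}, {"grip": 1, "dx": 0, "dy": 0.006, "dz": 0.04, "wx": 0, "wy": 0, "wz": 0}, {"grip": 1, "dx": 0, "dy": 0.006, "dz": 0.04, "wx": 0, "wy": 0, "wz": 0}, {"grip": 1, "dx": 0, "dy": 0.006, "dz": 0.04, "wx": 0, "wy": 0, "wz": 0}, {"grip": 1, "dx": 0, "dy": 0.003, "dz": 0.02, "wx": 0, "wy": 0, "wz": 0}, {"grip": 1, "dx": 0, "dy": 0, "dz": 0, "wx": 0, "wy": 0, "wz": 0}, {"grip": 1, "dx": 0, "dy": 0, "dz": 0, "wx": 0, "wy": 0, "wz": 0}, {"grip": 1, "dx": 0, "dy": 0, "dz": 0, "wx": 0, "wy": 0, "wz": 0}]'

```text
time: 19.0
position: [0.582, 0.2616, 0.2043]
eef_rot: [0.603, -0.37, 0.603, 0.369]
force: [0.3, 0.9, -1.0]
grip_width: 0.0586
```

Call:
send_rows --steps '[{"grip": 1, "dx": 0, "dy": 0, "dz": 0, "wx": 0, "wy": 0, "wz": 0}]'

```text
time: 19.1
position: [0.5821, 0.2618, 0.2046]
eef_rot: [0.603, -0.37, 0.603, 0.369]
force: [0.0, 0.6, -1.1]
grip_width: 0.0586
```

```bash
python3 - <<'E'
from h import *
go((.5825,.2634,.1696))
p,P=cloud("side"); cv2.imwrite("pics/c3.png",cv2.resize(p[30:210,150:390],(800,600)))
print(circ(P,(.581,.261),.212,.235,reach=.04),circ(P,(.581,.261),.125,.137,reach=.04))
E
```

```text
tool shift [0.035  0.0004 0.0016] rows 1 per [0.035  0.0004 0.0016] down in tool [1.e+00 2.e-04 2.e-04] F [ 0.   0.6 -1.1] w 0.0586 t 19.1
(array([0.5797, 0.2592, 0.0285]), 0.2193, 313, 0.001) (array([0.5804, 0.2615, 0.0284]), 0.1295, 233, 0.0013)
```

View pics/c3.png

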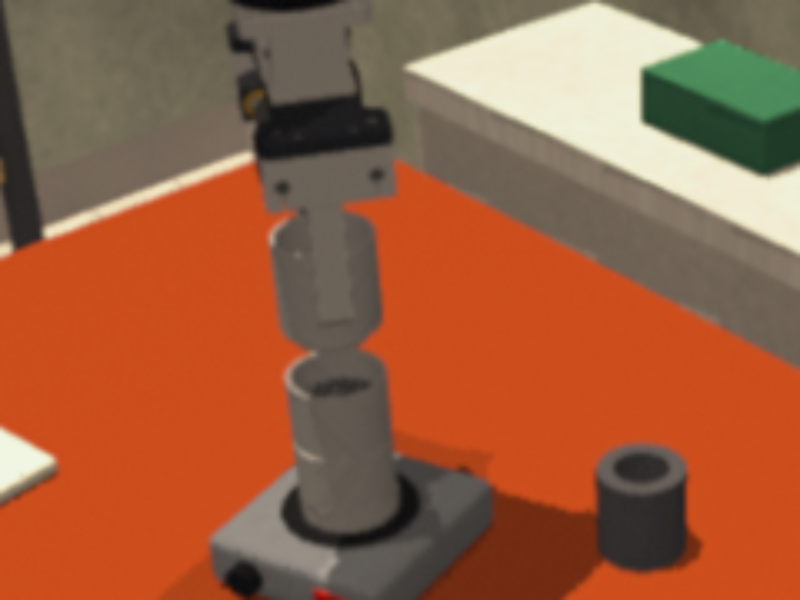

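The fine sieve is flush on the pan (340,400–450) and the coarse sieve hangs level above it (325,280). The same +1.5 mm correction applies.

Call:
send_rows --steps '[{"grip": 1, "dx": 0.014, "dy": 0, "dz": 0.002, "wx": 0, "wy": 0, "wz": 0}, {"grip": 1, "dx": 0.008, "dy": 0, "dz": 0, "wx": 0, "wy": 0, "wz": 0}, {"grip": 1, "dx": 0.003, "dy": 0, "dz": 0, "wx": 0, "wy": 0, "wz": 0}, {"grip": 1, "dx": 0.003, "dy": 0, "dz": 0, "wx": 0, "wy": 0, "wz": 0}, {"grip": 1, "dx": 0.003, "dy": 0, "dz": 0, "wx": 0, "wy": 0, "wz": 0}, {"grip": 1, "dx": 0, "dy": 0, "dz": 0, "wx": 0, "wy": 0, "wz": 0}, {"grip": 1, "dx": 0, "dy": 0, "dz": 0, "wx": 0, "wy": 0, "wz": 0}]'

```text
time: 19.85
position: [0.5831, 0.2648, 0.1736]
eef_rot: [0.603, -0.37, 0.603, 0.37]
force: [0.2, 0.0, -1.9]
grip_width: 0.0589
```

Call:
send_rows --steps '[{"grip": 1, "dx": 0.001, "dy": 0, "dz": 0, "wx": 0, "wy": 0, "wz": 0}, {"grip": 1, "dx": 0.001, "dy": 0, "dz": 0, "wx": 0, "wy": 0, "wz": 0}, {"grip": 1, "dx": 0.001, "dy": 0, "dz": 0, "wx": 0, "wy": 0, "wz": 0}, {"grip": 1, "dx": 0.001, "dy": 0, "dz": 0, "wx": 0, "wy": 0, "wz": 0}, {"grip": 1, "dx": 0, "dy": 0, "dz": 0, "wx": 0, "wy": 0, "wz": 0}, {"grip": 1, "dx": 0, "dy": 0, "dz": 0, "wx": 0, "wy": 0, "wz": 0}]'

```text
time: 20.45
position: [0.5831, 0.2647, 0.1697]
eef_rot: [0.603, -0.37, 0.603, 0.37]
force: [-1.8, -0.5, 4.2]
grip_width: 0.0584
```

Call:
send_rows --steps '[{"grip": 1, "dx": 0.001, "dy": 0, "dz": 0, "wx": 0, "wy": 0, "wz": 0}, {"grip": 1, "dx": 0, "dy": 0, "dz": 0, "wx": 0, "wy": 0, "wz": 0}, {"grip": 1, "dx": 0, "dy": 0, "dz": 0, "wx": 0, "wy": 0, "wz": 0}]'

```text
time: 20.75
position: [0.5833, 0.2648, 0.1696]
eef_rot: [0.603, -0.37, 0.602, 0.37]
force: [-5.1, -2.5, 16.1]
grip_width: 0.0585
```

Call:
send_rows --steps '[{"grip": 1, "dx": -0.001, "dy": 0, "dz": 0, "wx": 0, "wy": 0, "wz": 0}, {"grip": 0, "dx": 0, "dy": 0, "dz": 0, "wx": 0, "wy": 0, "wz": 0}, {"grip": 0, "dx": 0, "dy": 0, "dz": 0, "wx": 0, "wy": 0, "wz": 0}, {"grip": 0, "dx": 0, "dy": 0, "dz": 0, "wx": 0, "wy": 0, "wz": 0}, {"grip": 0, "dx": 0, "dy": 0, "dz": 0, "wx": 0, "wy": 0, "wz": 0}, {"grip": 0, "dx": -0.01, "dy": 0, "dz": 0, "wx": 0, "wy": 0, "wz": 0}, {"grip": 0, "dx": -0.04, "dy": 0, "dz": 0, "wx": 0, "wy": 0, "wz": 0}, {"grip": 0, "dx": -0.02, "dy": 0, "dz": 0, "wx": 0, "wy": 0, "wz": 0}]'

```text
time: 21.55
position: [0.5837, 0.2649, 0.2428]
eef_rot: [0.604, -0.37, 0.602, 0.37]
force: [-0.6, 0.3, 0.2]
grip_width: 0.0941
```

Call:
send_rows --steps '[{"grip": 0, "dx": 0, "dy": 0, "dz": 0, "wx": 0, "wy": 0, "wz": 0}, {"grip": 0, "dx": 0, "dy": 0, "dz": 0, "wx": 0, "wy": 0, "wz": 0}]'

```text
time: 21.75
position: [0.583, 0.2648, 0.2399]
eef_rot: [0.603, -0.37, 0.602, 0.37]
force: [-0.2, 0.7, -0.4]
grip_width: 0.094
```

```bash
python3 - <<'E'
from h import *
for c in("side","top"):
    p,P=cloud(c)
    print(c,"coarse rim",circ(P,(.582,.262),.182,.195,reach=.04))
    m=(np.hypot(P[...,0]-.575,P[...,1]-.067)<.022)&(P[...,2]>.037)&(P[...,2]<.05)
    f=(np.hypot(P[...,0]-.575,P[...,1]-.067)<.04)&(P[...,2]>.009)&(P[...,2]<.018)
    print("knob top",P[m].mean(0),m.sum(),"disc bbox mid",(np.percentile(P[f],1,axis=0)+np.percentile(P[f],99,axis=0))/2)
    h,_=cv2.findContours(f.astype(np.uint8),cv2.RETR_EXTERNAL,cv2.CHAIN_APPROX_NONE); h=max(h,key=len)[:,0]
    q=P[h[:,1],h[:,0]]; s=least_squares(lambda a:np.hypot(q[:,0]-a[0],q[:,1]-a[1])-.030,[.575,.067],loss="soft_l1",f_scale=.001); print("disc edge",s.x)
go((.576,.0665,.20))
E
```

```text
side coarse rim (array([0.5814, 0.2625, 0.028 ]), 0.1864, 224, 0.001)
knob top [0.57437626 0.066235   0.04125054] 81 disc bbox mid [0.57466436 0.06693874 0.01337183]
disc edge [0.57515324 0.06762681]
top coarse rim (array([0.5877, 0.2737, 0.0296]), 0.1884, 2, 0.0)
knob top [0.57640787 0.06653624 0.04240756] 112 disc bbox mid [0.57659767 0.06658584 0.01371123]
disc edge [0.57666835 0.06683462]
tool shift [ 0.0388 -0.0838 -0.1796] rows 6 per [ 0.0065 -0.014  -0.0299] down in tool [ 1.0e+00 -7.0e-04  1.1e-03] F [-0.  -0.1 -0.9] w 0.094 t 21.85
```

Call:
send_rows --steps '[{"grip": 0, "dx": 0, "dy": -0.01, "dz": -0.02, "wx": 0, "wy": 0, "wz": 0}, {"grip": 0, "dx": 0, "dy": -0.018, "dz": -0.04, "wx": 0, "wy": 0, "wz": 0}, {"grip": 0, "dx": 0, "dy": -0.018, "dz": -0.04, "wx": 0, "wy": 0, "wz": 0}, {"grip": 0, "dx": 0.02, "dy": -0.018, "dz": -0.04, "wx": 0, "wy": 0, "wz": 0}, {"grip": 0, "dx": 0.03, "dy": -0.015, "dz": -0.03, "wx": 0, "wy": 0, "wz": 0}, {"grip": 0, "dx": 0.03, "dy": -0.005, "dz": -0.01, "wx": 0, "wy": 0, "wz": 0}, {"grip": 0, "dx": 0.03, "dy": 0, "dz": 0, "wx": 0, "wy": 0, "wz": 0}, {"grip": 0, "dx": 0.02, "dy": 0, "dz": 0, "wx": 0, "wy": 0, "wz": 0}]'

```text
time: 22.65
position: [0.5752, 0.0654, 0.1068]
eef_rot: [0.602, -0.369, 0.604, 0.37]
force: [0.6, -0.0, -0.1]
grip_width: 0.094
```

Call:
send_rows --steps '[{"grip": 0, "dx": 0, "dy": 0, "dz": 0, "wx": 0, "wy": 0, "wz": 0}, {"grip": 0, "dx": 0, "dy": 0, "dz": 0, "wx": 0, "wy": 0, "wz": 0}, {"grip": 0, "dx": 0, "dy": 0, "dz": 0, "wx": 0, "wy": 0, "wz": 0}]'

```text
time: 22.95
position: [0.577, 0.0663, 0.1105]
eef_rot: [0.603, -0.37, 0.602, 0.37]
force: [0.9, 0.9, 0.5]
grip_width: 0.0939
```

```bash
python3 - <<'E'
from h import *
go((.5763,.0661,.040))
E
```

```text
tool shift [ 0.0705  0.0006 -0.0005] rows 2 per [ 0.0353  0.0003 -0.0003] down in tool [ 1.0e+00  1.1e-03 -7.0e-04] F [0.9 0.9 0.5] w 0.0939 t 22.95
```

Call:
send_rows --steps '[{"grip": 0, "dx": 0.03, "dy": 0.0005, "dz": -0.0005, "wx": 0, "wy": 0, "wz": 0}, {"grip": 0, "dx": 0.025, "dy": 0, "dz": 0, "wx": 0, "wy": 0, "wz": 0}, {"grip": 0, "dx": 0.01, "dy": 0, "dz": 0, "wx": 0, "wy": 0, "wz": 0}, {"grip": 0, "dx": 0.005, "dy": 0, "dz": 0, "wx": 0, "wy": 0, "wz": 0}, {"grip": 0, "dx": 0, "dy": 0, "dz": 0, "wx": 0, "wy": 0, "wz": 0}, {"grip": 0, "dx": 0, "dy": 0, "dz": 0, "wx": 0, "wy": 0, "wz": 0}]'

```text
time: 23.55
position: [0.5764, 0.0661, 0.0406]
eef_rot: [0.603, -0.37, 0.602, 0.37]
force: [0.5, 0.3, 0.0]
grip_width: 0.0941
```

Call:
send_rows --steps '[{"grip": 1, "dx": 0, "dy": 0, "dz": 0, "wx": 0, "wy": 0, "wz": 0}, {"grip": 1, "dx": 0, "dy": 0, "dz": 0, "wx": 0, "wy": 0, "wz": 0}, {"grip": 1, "dx": 0, "dy": 0, "dz": 0, "wx": 0, "wy": 0, "wz": 0}, {"grip": 1, "dx": 0, "dy": 0, "dz": 0, "wx": 0, "wy": 0, "wz": 0}, {"grip": 1, "dx": 0, "dy": 0, "dz": 0, "wx": 0, "wy": 0, "wz": 0}, {"grip": 1, "dx": 0, "dy": 0, "dz": 0, "wx": 0, "wy": 0, "wz": 0}, {"grip": 1, "dx": 0, "dy": 0, "dz": 0, "wx": 0, "wy": 0, "wz": 0}, {"grip": 1, "dx": 0, "dy": 0, "dz": 0, "wx": 0, "wy": 0, "wz": 0}]'

```text
time: 24.35
position: [0.5758, 0.066, 0.0395]
eef_rot: [0.603, -0.37, 0.603, 0.37]
force: [-0.4, -0.2, -0.3]
grip_width: 0.0335
```

Call:
send_rows --steps '[{"grip": 1, "dx": 0, "dy": 0, "dz": 0, "wx": 0, "wy": 0, "wz": 0}, {"grip": 1, "dx": 0, "dy": 0, "dz": 0, "wx": 0, "wy": 0, "wz": 0}, {"grip": 1, "dx": 0, "dy": 0, "dz": 0, "wx": 0, "wy": 0, "wz": 0}, {"grip": 1, "dx": 0, "dy": 0, "dz": 0, "wx": 0, "wy": 0, "wz": 0}]'

```text
time: 24.75
position: [0.5758, 0.066, 0.0395]
eef_rot: [0.603, -0.37, 0.603, 0.37]
force: [0.7, 0.1, 0.1]
grip_width: 0.0213
```

Call:
send_rows --steps '[{"grip": 1, "dx": -0.02, "dy": 0, "dz": 0, "wx": 0, "wy": 0, "wz": 0}, {"grip": 1, "dx": -0.04, "dy": 0, "dz": 0, "wx": 0, "wy": 0, "wz": 0}, {"grip": 1, "dx": -0.04, "dy": 0, "dz": 0, "wx": 0, "wy": 0, "wz": 0}, {"grip": 1, "dx": -0.04, "dy": 0, "dz": 0, "wx": 0, "wy": 0, "wz": 0}, {"grip": 1, "dx": -0.04, "dy": 0, "dz": 0, "wx": 0, "wy": 0, "wz": 0}, {"grip": 1, "dx": -0.03, "dy": 0, "dz": 0, "wx": 0, "wy": 0, "wz": 0}, {"grip": 1, "dx": -0.01, "dy": 0, "dz": 0, "wx": 0, "wy": 0, "wz": 0}]'

```text
time: 25.45
position: [0.5766, 0.066, 0.2626]
eef_rot: [0.604, -0.37, 0.601, 0.369]
force: [0.3, -0.1, -1.5]
grip_width: 0.0214
```

Call:
send_rows --steps '[{"grip": 1, "dx": 0, "dy": 0.008, "dz": 0.018, "wx": 0, "wy": 0, "wz": 0}, {"grip": 1, "dx": 0, "dy": 0.018, "dz": 0.04, "wx": 0, "wy": 0, "wz": 0}, {"grip": 1, "dx": 0, "dy": 0.018, "dz": 0.04, "wx": 0, "wy": 0, "wz": 0}, {"grip": 1, "dx": 0, "dy": 0.018, "dz": 0.04, "wx": 0, "wy": 0, "wz": 0}, {"grip": 1, "dx": 0, "dy": 0.014, "dz": 0.03, "wx": 0, "wy": 0, "wz": 0}, {"grip": 1, "dx": 0, "dy": 0.0075, "dz": 0.014, "wx": 0, "wy": 0, "wz": 0}, {"grip": 1, "dx": 0, "dy": 0, "dz": 0, "wx": 0, "wy": 0, "wz": 0}, {"grip": 1, "dx": 0, "dy": 0, "dz": 0, "wx": 0, "wy": 0, "wz": 0}]'

```text
time: 26.25
position: [0.5837, 0.2648, 0.2588]
eef_rot: [0.602, -0.37, 0.603, 0.369]
force: [0.0, -1.3, -1.2]
grip_width: 0.0218
```

Call:
send_rows --steps '[{"grip": 1, "dx": 0, "dy": 0, "dz": 0, "wx": 0, "wy": 0, "wz": 0}, {"grip": 1, "dx": 0, "dy": 0, "dz": 0, "wx": 0, "wy": 0, "wz": 0}]'

```text
time: 26.45
position: [0.584, 0.2647, 0.2596]
eef_rot: [0.603, -0.369, 0.603, 0.369]
force: [-0.5, -0.1, -0.5]
grip_width: 0.0216
```

```bash
python3 - <<'E'
from h import *
go((.5832,.2648,.2215))
p,P=cloud("side"); cv2.imwrite("pics/c4.png",cv2.resize(p[0:180,150:390],(800,600)))
m=(np.hypot(P[...,0]-.58,P[...,1]-.262)<.045)&(P[...,2]>.225)&(P[...,2]<.24)
h,_=cv2.findContours(m.astype(np.uint8),cv2.RETR_EXTERNAL,cv2.CHAIN_APPROX_NONE); h=max(h,key=len)[:,0]
q=P[h[:,1],h[:,0]]; s=least_squares(lambda a:np.hypot(q[:,0]-a[0],q[:,1]-a[1])-.030,[.58,.262],loss="soft_l1",f_scale=.001); print("disc edge",s.x,np.median(P[m][:,2]))
print(circ(P,(.582,.262),.182,.195,reach=.04))
E
```

```text
tool shift [ 0.0381  0.0008 -0.0002] rows 1 per [ 0.0381  0.0008 -0.0002] down in tool [1.e+00 3.e-04 2.e-04] F [-0.5 -0.1 -0.5] w 0.0216 t 26.45
disc edge [0.58303279 0.2644456 ] 0.23302217779007156
(array([0.5813, 0.2623, 0.028 ]), 0.1866, 253, 0.0011)
```

View pics/c4.png

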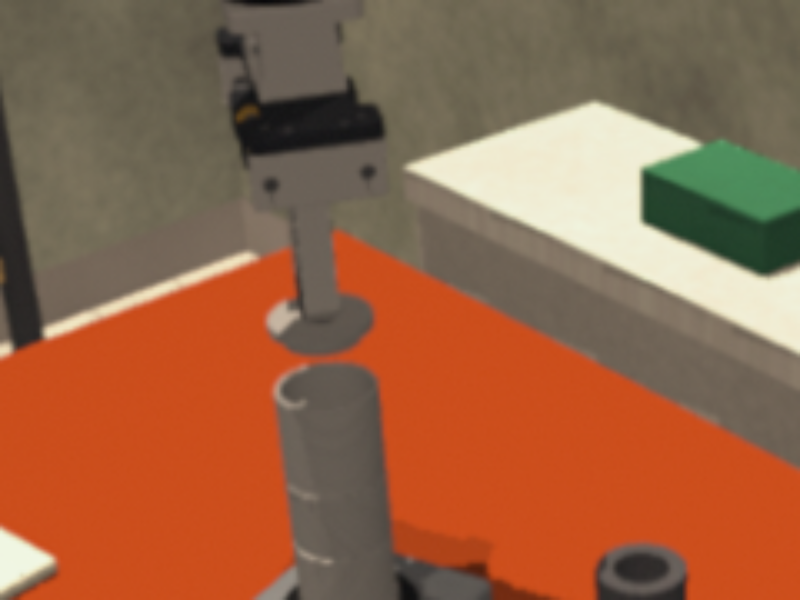

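The lid hangs level above the coarse sieve (disc at (320,320), rim at (327,390)). The tower below is straight, with seams flush at (320,490) and (320,555). Lowering.

Call:
send_rows --steps '[{"grip": 1, "dx": 0.014, "dy": 0.0005, "dz": -0.0005, "wx": 0, "wy": 0, "wz": 0}, {"grip": 1, "dx": 0.01, "dy": 0, "dz": 0, "wx": 0, "wy": 0, "wz": 0}, {"grip": 1, "dx": 0.003, "dy": 0, "dz": 0, "wx": 0, "wy": 0, "wz": 0}, {"grip": 1, "dx": 0.003, "dy": 0, "dz": 0, "wx": 0, "wy": 0, "wz": 0}, {"grip": 1, "dx": 0.003, "dy": 0, "dz": 0, "wx": 0, "wy": 0, "wz": 0}, {"grip": 1, "dx": 0.001, "dy": 0, "dz": 0, "wx": 0, "wy": 0, "wz": 0}, {"grip": 1, "dx": 0, "dy": 0, "dz": 0, "wx": 0, "wy": 0, "wz": 0}, {"grip": 1, "dx": 0, "dy": 0, "dz": 0, "wx": 0, "wy": 0, "wz": 0}]'

```text
time: 27.3
position: [0.5831, 0.2659, 0.2257]
eef_rot: [0.603, -0.37, 0.603, 0.37]
force: [0.2, 0.6, -1.5]
grip_width: 0.0214
```

Call:
send_rows --steps '[{"grip": 1, "dx": 0.001, "dy": 0, "dz": 0, "wx": 0, "wy": 0, "wz": 0}, {"grip": 1, "dx": 0.001, "dy": 0, "dz": 0, "wx": 0, "wy": 0, "wz": 0}, {"grip": 1, "dx": 0.001, "dy": 0, "dz": 0, "wx": 0, "wy": 0, "wz": 0}, {"grip": 1, "dx": 0.001, "dy": 0, "dz": 0, "wx": 0, "wy": 0, "wz": 0}, {"grip": 1, "dx": 0, "dy": 0, "dz": 0, "wx": 0, "wy": 0, "wz": 0}, {"grip": 1, "dx": 0, "dy": 0, "dz": 0, "wx": 0, "wy": 0, "wz": 0}]'

```text
time: 27.9
position: [0.583, 0.2659, 0.2215]
eef_rot: [0.603, -0.37, 0.603, 0.37]
force: [-0.1, -0.7, -0.3]
grip_width: 0.0218
```

Call:
send_rows --steps '[{"grip": 1, "dx": 0.001, "dy": 0, "dz": 0, "wx": 0, "wy": 0, "wz": 0}, {"grip": 1, "dx": 0, "dy": 0, "dz": 0, "wx": 0, "wy": 0, "wz": 0}, {"grip": 1, "dx": 0, "dy": 0, "dz": 0, "wx": 0, "wy": 0, "wz": 0}, {"grip": 1, "dx": 0, "dy": 0, "dz": 0, "wx": 0, "wy": 0, "wz": 0}]'

```text
time: 28.3
position: [0.5834, 0.266, 0.2213]
eef_rot: [0.603, -0.37, 0.602, 0.37]
force: [-1.5, -0.8, 9.3]
grip_width: 0.0214
```

Call:
send_rows --steps '[{"grip": 1, "dx": -0.001, "dy": 0, "dz": 0, "wx": 0, "wy": 0, "wz": 0}, {"grip": 0.4, "dx": 0, "dy": 0, "dz": 0, "wx": 0, "wy": 0, "wz": 0}, {"grip": 0.4, "dx": 0, "dy": 0, "dz": 0, "wx": 0, "wy": 0, "wz": 0}, {"grip": 0.4, "dx": 0, "dy": 0, "dz": 0, "wx": 0, "wy": 0, "wz": 0}, {"grip": 0.4, "dx": 0, "dy": 0, "dz": 0, "wx": 0, "wy": 0, "wz": 0}, {"grip": 0.4, "dx": -0.01, "dy": 0, "dz": 0, "wx": 0, "wy": 0, "wz": 0}, {"grip": 0.4, "dx": -0.04, "dy": 0, "dz": 0, "wx": 0, "wy": 0, "wz": 0}, {"grip": 0.4, "dx": -0.04, "dy": 0, "dz": 0, "wx": 0, "wy": 0, "wz": 0}]'

```text
time: 29.1
position: [0.5827, 0.2657, 0.3129]
eef_rot: [0.602, -0.37, 0.603, 0.37]
force: [0.1, 0.6, -0.5]
grip_width: 0.0561
```

Call:
send_rows --steps '[{"grip": 0, "dx": 0, "dy": 0.04, "dz": 0, "wx": 0, "wy": 0, "wz": 0}, {"grip": 0, "dx": 0, "dy": 0.04, "dz": 0, "wx": 0, "wy": 0, "wz": 0}, {"grip": 0, "dx": 0, "dy": 0.04, "dz": 0, "wx": 0, "wy": 0, "wz": 0}, {"grip": 0, "dx": 0, "dy": 0.04, "dz": 0, "wx": 0, "wy": 0, "wz": 0}, {"grip": 0, "dx": 0, "dy": 0, "dz": 0, "wx": 0, "wy": 0, "wz": 0}, {"grip": 0, "dx": 0, "dy": 0, "dz": 0, "wx": 0, "wy": 0, "wz": 0}, {"grip": 0, "dx": 0, "dy": 0, "dz": 0, "wx": 0, "wy": 0, "wz": 0}]'

```text
time: 29.8
position: [0.4412, 0.3377, 0.3119]
eef_rot: [0.603, -0.37, 0.603, 0.369]
force: [0.1, 0.6, 1.1]
grip_width: 0.0938
```

```bash
python3 - <<'E'
from h import *
p,P=cloud("side"); a=cv2.resize(p[60:240,180:360],(600,600))
p2,P2=cloud("top")
cv2.imwrite("pics/end.png",a); cv2.imwrite("pics/endtop.png",p2)
for n,Q in(("side",P),("top",P2)):
    m=(np.hypot(Q[...,0]-.582,Q[...,1]-.263)<.04)&(Q[...,2]>.185)&(Q[...,2]<.205); q=Q[m]
    c=np.linalg.lstsq(np.c_[q[:,:2],np.ones(len(q))],q[:,2],rcond=None)[0]
    k=(np.hypot(Q[...,0]-.582,Q[...,1]-.263)<.03)&(Q[...,2]>.215)&(Q[...,2]<.24)
    print(n,"disc z",np.median(q[:,2]),len(q),"slope",c[:2],"mid",q.mean(0),"knob",Q[k].mean(0) if k.any() else None, Q[k][:,2].max() if k.any() else None)
for n in("tub","stick_tin","roller"): print(n,[(np.round(r["at"],3).tolist(),round(r["p"],2)) for r in manip.landmark_of("top",n)][:1])
E
```

```text
side disc z 0.19462473771818806 464 slope [0.04618136 0.08701227] mid [0.57658821 0.25519619 0.19378271] knob [0.5798768  0.26168258 0.22104186] 0.22496660056813533
top disc z 0.19650048030396094 963 slope [0.01900047 0.03287467] mid [0.58089231 0.26109154 0.19608425] knob [0.58170639 0.26324168 0.22377323] 0.2285040491522211
tub [([0.574, -0.264, 0.001], 0.88)]
stick_tin [([0.745, -0.163, 0.001], 0.7)]
roller [([0.721, 0.152, -0.002], 0.73)]
```

View pics/end.png

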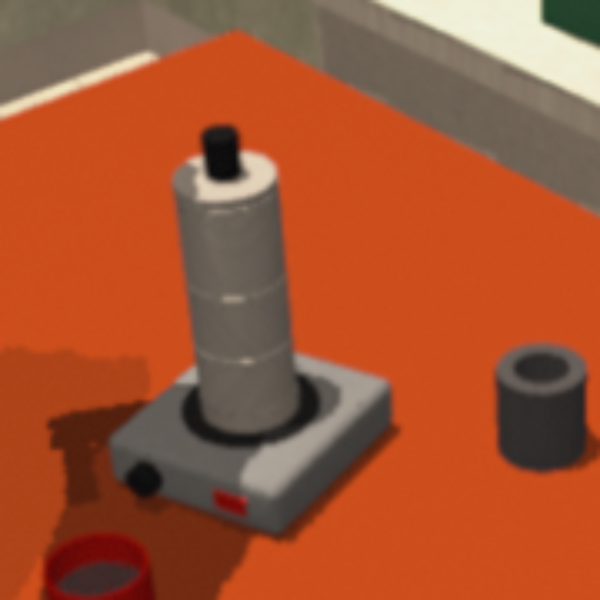

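View pics/endtop.png

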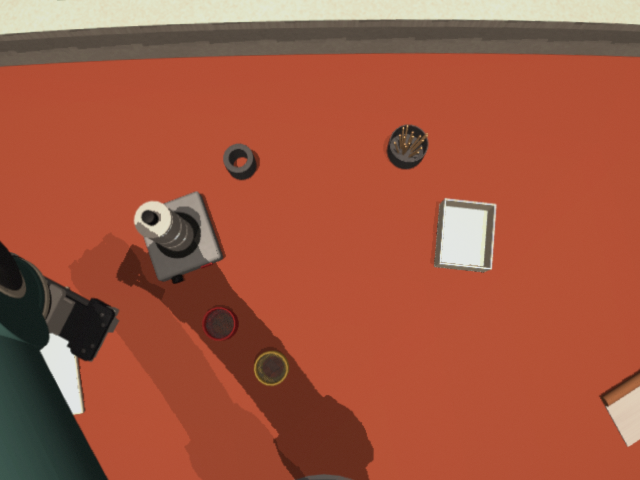

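The final views show a straight tower with flush seams at (232,298), (240,360) and (235,208), the lid on top, and the tub, tin and roller in place. The disc height matches the expected 196 mm. The slope fit picked up wall points, so I'll repeat it with those excluded and then hand in.

```bash
python3 - <<'E'
from h import *
p,Q=cloud("top")
m=(np.hypot(Q[...,0]-.5815,Q[...,1]-.263)<.027)&(np.hypot(Q[...,0]-.5815,Q[...,1]-.263)>.014)&(Q[...,2]>.19)&(Q[...,2]<.202); q=Q[m]
s=least_squares(lambda a:q[:,:2]@a[:2]+a[2]-q[:,2],[0,0,.196],loss="soft_l1",f_scale=.0005).x
print("slope",s[:2],len(q),q[:,2].mean()); ok=np.hypot(*s[:2])<.035
if ok: print(manip.finish_job())
E
```

```text
slope [-0.00218191 -0.00561243] 586 0.1964728608986785
the job is handed in; nothing more can be done
None
```

The sieve tower is built and handed in at about 30 s on the robot clock: pan in the shaker socket, then the steel fine sieve, the coarse sieve and the lid. The red and yellow look-alikes were not touched.

**Seating:** each part was pressed home until the force rose (9–18 N). The tool stopped within 0.2 mm of the height worked out for a fully seated part.

**Last checks:**
- **Lid:** the disc top measured 196.5 mm, against 196 mm expected, and its slope was about 0.3°.
- **Tower:** all seams look flush in the side view, and the gripper is clear of everything.
- **Bystanders:** the tub, stick tin and roller are where they stood, within 2 mm of their first readings.

**Checks that disagreed:**
- A first rough slope fit of the lid read 2–6°. It had caught points on the tower's side wall; the repeat without them gave the 0.3° above.
- The side camera read rim heights 2–4 mm low throughout.

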